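Load the ski-polishing head and hold its keyed arbor home

TASK

Load the ski polisher: slip the cork ring over the steel hub post until it lies flat on the grey housing, then the black collar over the same post until it lies flat on the cork. Then take the black-handled arbor out of the blue stand, push its shaft into the hub, turning it until its key slips into the slot, and keep pushing against the spring until its flange sits on the post; finish while still gripping the arbor and holding it fully home. Leave the cup, shoe brush and ski tool where they are.

Things in the scene. Friction and masses are not known exactly. Their poses are not given: they have to be found in the camera images.
- housing: Fixed grey steel block 120 x 120 x 46 mm high, origin at the centre of its underside, z up. A round steel hub post, 36 mm across, stands up from its centre to 30 mm above the block's top. A red mark on the block's top lies on the block's +x axis. Post and block do not turn.
- hub_mouth (a point): On the bore axis at the top of the hub post, 76 mm above the housing's underside; axes as the housing. The 18 mm round bore has one slot, open at the top, 8 mm wide, reaching 14.7 mm from the axis. The slot points anywhere within 0.4 rad either side of the housing's +x (red mark), differing each time: see it from above or find it by feel.
- ejector (a joint): Spring plunger down the bore, 0 when up, grows in m as it is pushed down, stop at 0.016. Its top is 28 mm below the hub mouth when up; it pushes back with 6 N at 0, rising by 0.3 N per mm, so 9.6 N at 12 mm, where the arbor's flange meets the post. It throws the arbor up if not held down.
- cork_ring: Loose cork ring lying flat, 60 mm outside, 40 mm hole, 16 mm thick, 40 g; origin at the centre of its underside, z up.
- collar: Loose black nylon collar lying flat, 54 mm outside, 40 mm hole, 12 mm thick, about 50 g; origin at the centre of its underside, z up.
- arbor: Loose keyed arbor, about 180 g, upright in the stand. Origin: centre of the nose's lower end, z up. Shaft 16 mm across, nose tapered to 9 mm over the lowest 6 mm; from 10 to 40 mm up a key 5 mm wide stands out on the +x side to 13 mm from the axis. Flange 48 mm across, 40 to 46 mm up. Fully home the flange rests on the hub post, origin 40 mm below the hub mouth.
- stand: Fixed blue plastic wax-iron stand; origin at the underside centre of its 84 x 84 x 50 mm foot, which has a 31 mm round hole 44 mm deep in which the arbor is parked with its flange on the foot's top. A low iron cradle, 48 mm high, extends to 142 mm on the -y side.
- cup: Stainless cup, 72 mm across, 85 mm high, upright, origin at underside centre. Leave alone.
- shoe_brush: Wooden shoe brush 50 x 150 x 40 mm high, long along y, bristles down, origin at underside centre. Leave alone.
- ski_tool: Folded aluminium ski tool, about 125 x 27 x 14 mm high, long along x, origin at underside centre of its body. Leave alone.
- arbor_grip (a point): Centre of the arbor's black flat grip, 69 mm above its nose end, axes as the arbor. The grip is 38 mm long (along x), 16 mm thick (along y: grasp across this) and rises from the flange (46 mm) to 89 mm above the nose end. Red marks on flange and grip top show the key's side (+x).
Mind the look-alikes: they are no part of the job. Several things have the shape of the collar; the one meant has the colours described above.

How it is judged:
By the outcome, as a careful person would: the job done as asked, in the order asked, and still so for the second after the job is handed in, while the arm keeps its last pose, push and grip.
It also fails if it takes over 72 s, if anything falls off the work surface, if the arm or the gripper's body presses on something with over 40 N, if the wrist force passes 120 N, or if a joint passes its speed limit or range.

ROBOT

A 6-joint arm with a two-finger parallel gripper is mounted at the origin on the work surface. World frame = base frame: x ahead of the robot, y to its left, z up, the work surface at z = 0. Lengths are in m, angles in rad, forces in N, time in s.
With the tool pointing down it reaches from about 0.35 to 0.975 m from the base axis. Payload 4.9 kg.
Tool frame: the origin (TCP) lies at the very end of the fingers, on their centre line; the grasp point (between the pads) lies ctrl.grip_point_offset behind it (ctrl.grip_point_offset is the distance from the TCP to the grasp point, in m); z points along the fingers, y is the direction in which the jaws open and shut (so a half turn about z gives the same grasp; the last joint's range is limited). The gripper opens to 85 mm and grips with 20 to 120 N. Pads are 22 mm wide; open, the fingers measure 114 mm over their backs; the gripper's body (76 mm by 85 mm) begins 54 mm behind the grasp point. The pads swing forward as they close: fully open they stand 13 mm farther back than shut.
Start: joints at [1.081, 0.053, 1.613, -0, 1.476, -0.119], TCP at [0.226, 0.583, 0.231] pointing down, gripper open.
Joint ranges: [-3.01, 3.01], [-1.01, 2.22], [0.06, 2.58], [-1.02, 4.17], [0.09, 2.62], [-3.14, 3.14]. Speed limits (rad/s): [2.57, 2.57, 3.14, 3.14, 3.14, 3.14].

INTERFACE

Orientations are given as a rotation vector (axis times angle).
In Python, from station import ctrl gives the robot as it stands. The module is installed in compiled form; this text tells all that it offers.
- The arm moves only by the shell command python3 -m creep 'ROWS' [FORCE]. ROWS is JSON, a list of rows, each a list of 5 numbers: the closure in counts, from 0 (fully open) to 255 (shut), then the shift along the tool's x, y, z in mm, then the turn about the tool's z in rad. A call has 1 to 12 rows; each row is the pose to reach, as a shift and turn from the pose commanded when the call began, along the tool's axes at that moment; what a row does not reach only later rows make up. A row lasts 1/12 s, in which the tool goes at most 41.7 mm and 7.16 degrees, less where a joint would pass 70% of its speed; a pose out of reach is approached as far as the arm can. A call with a gripper value outside its range is refused whole. The fingers move at their own pace and stop on an object; FORCE is the grip in N (left out, the last holds). Time passes only in rows, so rows that repeat a pose let the fingers close. It gives the time, the measured TCP pose, the force and the opening at its end, in the units of the state.
- ctrl.get_obs(): the state, without advancing time (a new reading comes with each control period).
- ctrl.get_image(name): name is "side" or "top" or "wrist"; returns the picture (480x640x3 uint8, red, green, blue); there is no depth.
- ctrl.calibration(name): a dict with "fx", "fy", "cx", "cy" (pixels), "k1" (the pictures are not rectified: a ray, as slopes to the right and down, at radius r is drawn at 1 + k1 r^2 times it, then the intrinsics apply), "R" (3x3) and "t" (3): a world point X has camera coordinates R X + t. Camera axes: x right, y down, z forward; pixel columns grow to the right and rows downward; lengths in m; the calibration is good to about 2 mm. A picture is of the moment at which its call begins: read the wrist's pose just before it. calibration takes no time and is no camera call; for the wrist camera it gives the pose at the moment of the call.
- ctrl.finish_job(): hands the job in, once; it reports no verdict.
Trained networks look in the newest picture that a camera, given by its name, has taken for a name from the list of things; names that differ only in an ending like _2 or _b are one class to them, and where a whole thing is asked for, a point or a joint stands for the part that bears it (a point fixed in the world has none). Each returns a list of dicts, best first, with "conf" (0 to 1); they miss things now and then, are a little off and sometimes report something else, mostly with a low value. They report only what shows in the picture. A call takes as long as a camera call. They do not tell look-alikes from the thing itself.
- ctrl.boxes_of(camera, label): "rect" ([left, top, width, height] in pixels, round what is visible of it).
- ctrl.outline_of(camera, label): "mask" (480x640 bool, what is visible of it) and "rect" ([left, top, width, height] in pixels, round what is visible of it).
The state is a dict: "t": time; "q": joint angles; "dq": joint speeds; "effort": joint torques, N m; "tool_pos": TCP position; "tool_rot": TCP orientation; "contact_force": force on the tool from outside, world axes, zero at the start; "wrist_torque": the same for the moment, N m; "opening": finger opening in m.
Only numpy, scipy, OpenCV 4.12 (cv2) and the standard library are available. Lean on these libraries where they do the work, as an engineer would, in place of code of your own. Each camera call takes 0.05 s, during which the arm holds its last target. There are 200 camera calls.

## Working session

There is one attempt and no reset: what is moved stays moved. The work goes in short steps, Python scripts to look and compute and a shell command to move; the robot and the scene stay as the last step left them, time stands still between calls to the robot, and variables do not carry over. Pictures are saved under pics/ and viewed, about 8 in all and at most 12, crops included, and the job is handed in when it is done.

```bash
mkdir -p pics
cat > h.py <<'E'
import numpy as np, cv2
from station import ctrl
from scipy.spatial.transform import Rotation as Ro
def px2w(cam,u,v,z,c=None):
    c=c or ctrl.calibration(cam)
    d=np.array([(u-c['cx'])/c['fx'],(v-c['cy'])/c['fy']]); s=d.copy()
    for _ in range(20): s=d/(1+c['k1']*(s@s))
    R=np.array(c['R']);t=np.array(c['t']); o=-R.T@t; r=R.T@np.array([s[0],s[1],1])
    return o+r*(z-o[2])/r[2]
def w2px(cam,X,c=None):
    c=c or ctrl.calibration(cam)
    p=np.array(c['R'])@np.array(X)+np.array(c['t']); s=p[:2]/p[2]; s=s*(1+c['k1']*(s@s))
    return np.array([s[0]*c['fx']+c['cx'],s[1]*c['fy']+c['cy']])
def save(im,n): cv2.imwrite('pics/'+n,cv2.cvtColor(im,cv2.COLOR_RGB2BGR))
def totool(dw):
    o=ctrl.get_obs(); return Ro.from_rotvec(o['tool_rot']).inv().apply(dw)*1000
E
python3 - <<'E'
from h import *
save(ctrl.get_image('top'),'top1.png')
save(ctrl.get_image('side'),'side1.png')
o=ctrl.get_obs(); print(o['t'],o['tool_pos'],Ro.from_rotvec(o['tool_rot']).as_matrix().round(3).tolist(),ctrl.grip_point_offset)
Z=dict(housing=.046,cork_ring=.016,collar=.012,arbor=.06,stand=.05,cup=.085,shoe_brush=.04,ski_tool=.014)
for n,z in Z.items():
  for r in ctrl.boxes_of('top',n):
    x,y,w,h=r['rect']; print(n,round(r['conf'],2),[int(a) for a in r['rect']],px2w('top',x+w/2,y+h/2,z).round(3))
E
```

```text
0.1 [0.22619943 0.58200497 0.23012146] [[-0.932, 0.362, -0.001], [0.362, 0.932, -0.002], [0.0, -0.002, -1.0]] 0.0187
housing 0.91 [237, 233, 90, 89] [0.513 0.033 0.046]
cork_ring 0.68 [156, 223, 33, 29] [0.593 0.241 0.016]
collar 0.87 [177, 345, 31, 29] [0.368 0.199 0.012]
collar 0.83 [188, 286, 24, 30] [0.473 0.187 0.012]
collar 0.6 [137, 278, 26, 27] [0.493 0.282 0.012]
collar 0.33 [238, 230, 89, 86] [0.523 0.035 0.012]
arbor 0.64 [451, 271, 25, 22] [ 0.499 -0.286  0.06 ]
stand 0.6 [432, 253, 109, 69] [ 0.489 -0.329  0.05 ]
cup 0.69 [431, 251, 110, 72] [ 0.488 -0.317  0.085]
cup 0.65 [331, 121, 41, 47] [ 0.744 -0.094  0.085]
shoe_brush 0.97 [228, 122, 81, 31] [0.778 0.06  0.04 ]
```

View pics/top1.png

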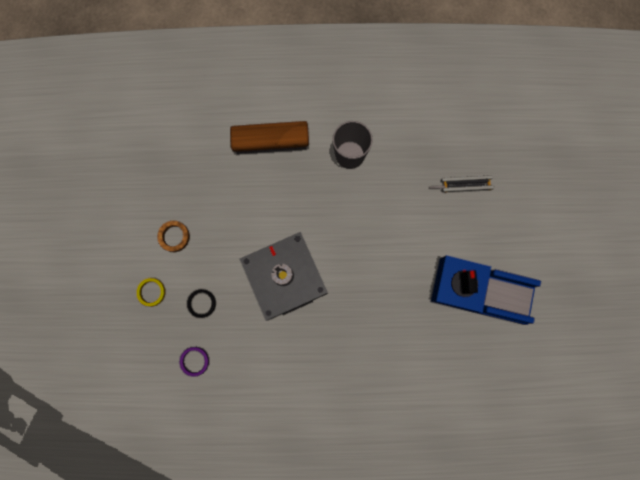

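Run:
```python
import cv2,numpy as np
im=cv2.imread('pics/top1.png')
a=cv2.resize(im[205:385,120:345],None,fx=3.5,fy=3.3,interpolation=cv2.INTER_CUBIC)[:600]
cv2.imwrite('pics/crop1.png',a)
```

```text
(no output)
```

View pics/crop1.png

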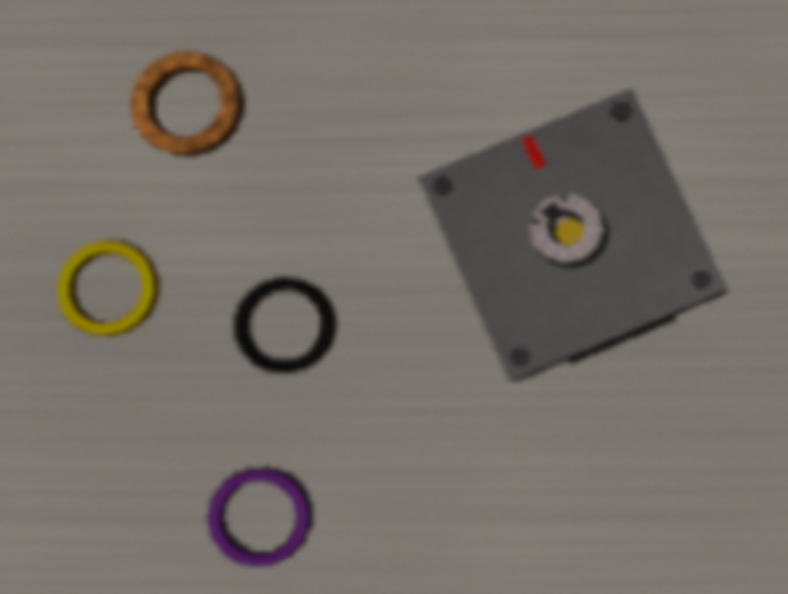

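View pics/side1.png

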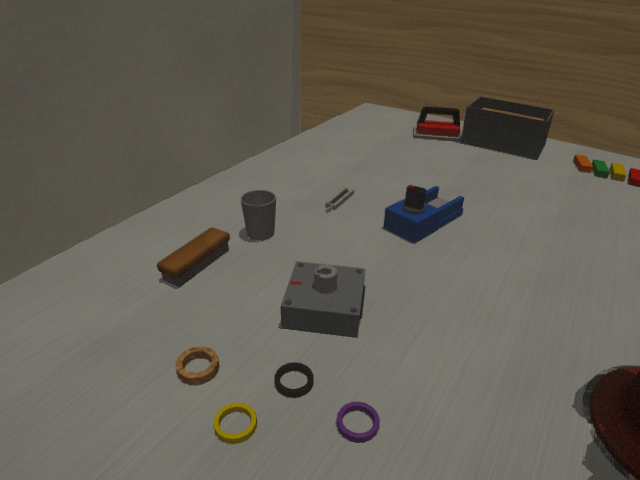

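Top view: black ring at (201,303), look-alikes yellow (151,292) and purple (194,361), cork (173,237), and a false collar box on the housing (282,274). The black ring matches the description, and the crop confirms it. The post is at (282,274) with the red mark up and to its left, the arbor grip at (467,283). The side view agrees.

Run:
```python
from h import *
for n,u,v,z in [('black',201.5,303.5,.012),('cork',173,236.5,.016),('post',282,274,.076),('mark',273,250,.046),('arbor',468,283,.089),('arbred',472,274,.089),('corner',242,261,.046),('mouth',.0,0,0)]:
    print(n,px2w('top',u,v,z).round(4))
c=ctrl.calibration('wrist'); o=ctrl.get_obs(); R=np.array(c['R']);T=Ro.from_rotvec(o['tool_rot']).as_matrix()
print('cam in tool',T.T@(-R.T@c['t']-o['tool_pos']), (R@T).round(3), c['fx'])
P=px2w('top',173,236.5,.016); P[2]=.16; print('to cork',totool(P-o['tool_pos']))
```

```text
black [0.4708 0.186  0.012 ]
cork [0.5963 0.2425 0.016 ]
post [0.5176 0.0317 0.076 ]
mark [0.5636 0.0502 0.046 ]
arbor [ 0.4957 -0.2831  0.089 ]
arbred [ 0.5108 -0.291   0.089 ]
corner [0.5446 0.1058 0.046 ]
mouth [1.1576 0.6921 0.    ]
cam in tool [ 8.33374443e-02  2.48621880e-05 -1.42774269e-01] [[ 0.     1.     0.   ]
 [-0.947  0.    -0.321]
 [-0.321 -0.     0.947]] 338.81259889147816
to cork [-467.93342303 -182.92096324   71.29110575]
```

```bash
python3 -m creep '[[45,-468,-183,60,0],[45,-468,-183,60,0],[45,-468,-183,60,0],[45,-468,-183,60,0],[45,-468,-183,60,0],[45,-468,-183,60,0],[45,-468,-183,60,0],[45,-468,-183,60,0],[45,-468,-183,60,0],[45,-468,-183,60,0],[45,-468,-183,60,0],[45,-468,-183,60,0]]' 20
python3 - <<'E'
from h import *
o=ctrl.get_obs();c=ctrl.calibration('wrist'); im=ctrl.get_image('wrist'); save(im,'w1.png'); print(o['t'],o['tool_pos'],o['opening'])
for n,z in [('cork_ring',.016),('collar',.012)]:
  for r in ctrl.outline_of('wrist',n):
    m=r['mask'].astype('uint8'); k,_=cv2.findContours(m,0,2); k=max(k,key=cv2.contourArea)
    (u,v),ax,a=cv2.fitEllipse(k); print(n,r['conf'],r['rect'],u,v,px2w('wrist',u,v,z*.6,c).round(4))
E
```

```text
t: 1.5
tool_pos: [0.5933, 0.2448, 0.172]
tool_rot: [0.579, 3.087, 0.001]
contact_force: [0.5, 0.8, -0.8]
opening: 0.0703
1.5 [0.59326807 0.24476882 0.17202215] 0.07028235386878148
cork_ring 0.66 [287.8, 192.8, 70.5, 61.6] 322.00408935546875 222.83934020996094 [0.5964 0.2454 0.0096]
collar 0.78 [176.7, 79.4, 63.6, 66.9] 207.0067138671875 111.5048599243164 [0.4692 0.1892 0.0072]
collar 0.78 [292.3, 59.3, 60.5, 69.1] 321.97113037109375 91.88842010498047 [0.4906 0.2863 0.0072]
collar 0.67 [134.3, 0.0, 59.0, 17.1] 165.9068145751953 5.6313018798828125 [0.3859 0.1946 0.0072]
```

View pics/w1.png

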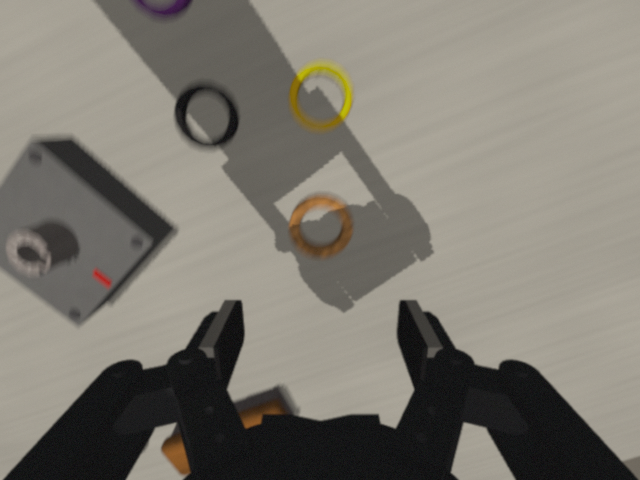

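The wrist view shows the cork at (322,223), black ring at (207,112), yellow at (322,92) and the tips at rows ~300. At 70 mm opening the tips stand about 9 mm behind the TCP, so TCP z ≈ -4 mm suits the cork. I'll squeeze, reopen, turn 90° and squeeze again to centre it.

```bash
python3 -m creep '[[45,-3,1,60,0],[45,-3,1,100,0],[45,-3,1,140,0],[45,-3,1,165,0],[45,-3,1,176,0],[45,-3,1,176,0],[120,-3,1,176,0],[120,-3,1,176,0],[120,-3,1,176,0],[120,-3,1,176,0],[120,-3,1,176,0],[120,-3,1,176,0]]' 20; python3 -c "
from station import ctrl; print(ctrl.get_obs()['q'])"
```

```text
t: 2.65
tool_pos: [0.5953, 0.2467, -0.0032]
tool_rot: [0.579, 3.087, 0.001]
contact_force: [-1.9, 1.1, 2.8]
opening: 0.0597
[ 2.77240011e-01  3.37593918e-01  1.70809454e+00  5.07440644e-04
  1.09500478e+00 -9.22993283e-01]
```

```bash
python3 -m creep '[[40,0,0,0,0],[40,0,0,0,0],[40,0,0,0,1.4],[40,0,0,0,1.4],[40,0,0,0,1.4],[40,0,0,0,1.4],[40,0,0,0,1.4],[40,0,0,0,1.4],[40,0,0,0,1.4],[40,0,0,0,1.4],[40,0,0,0,1.4],[40,0,0,0,1.4]]' 20; python3 -m creep '[[40,0,0,0,0.3],[40,0,0,0,0.3],[120,0,0,0,0.3],[120,0,0,0,0.3],[120,0,0,0,0.3],[120,0,0,0,0.3],[120,0,0,0,0.3],[120,0,0,-60,0.3],[120,0,0,-100,0.3],[120,0,0,-140,0.3],[120,0,0,-150,0.3],[120,0,0,-150,0.3]]' 30
python3 - <<'E'
from h import *
P=np.array([.5176,.0317,.16]); o=ctrl.get_obs(); print(o['q'],totool(P-o['tool_pos']))
E
```

```text
t: 3.65
tool_pos: [0.5949, 0.2461, -0.0043]
tool_rot: [-2.283, -2.158, 0.001]
contact_force: [-0.2, -0.8, 0.6]
opening: 0.0724
t: 4.65
tool_pos: [0.5991, 0.2475, 0.1545]
tool_rot: [2.57, 1.799, 0.02]
contact_force: [1.0, -0.1, 0.6]
opening: 0.0581
[2.77060484e-01 1.54301466e-01 1.63447239e+00 1.11674275e-04
 1.33967297e+00 6.26396012e-01] [-230.66105524   -2.64089151   -7.29797619]
```

```bash
python3 -m creep '[[120,-275,-3,0,0],[120,-275,-3,0,0],[120,-275,-3,0,0],[120,-275,-3,0,0],[120,-275,-3,0,0],[120,-275,-3,0,0],[120,-275,-3,0,0],[120,-275,-3,0,0],[120,-275,-3,0,0]]'
python3 - <<'E'
from h import *
o=ctrl.get_obs();c=ctrl.calibration('wrist'); im=ctrl.get_image('wrist'); save(im,'w2.png'); print(o['t'],o['tool_pos'],o['opening'])
for n in ['housing','cork_ring']:
  for r in ctrl.outline_of('wrist',n):
    print(n,r['conf'],r['rect'])
print(w2px('wrist',[.5176,.0317,.076],c), w2px('wrist',o['tool_pos'],c))
E
```

```text
t: 5.4
tool_pos: [0.4969, -0.0119, 0.1448]
tool_rot: [-2.575, -1.797, 0.002]
contact_force: [-0.6, 0.2, 0.1]
opening: 0.0585
5.4 [ 0.49689291 -0.01188456  0.14479799] 0.05850113227424183
housing 0.82 [209.6, 43.7, 234.8, 218.0]
housing 0.34 [381.6, 418.9, 77.6, 60.9]
cork_ring 0.77 [251.6, 253.3, 140.8, 132.3]
[328.6672705 183.9940348] [321.93199269 308.05684031]
```

View pics/w2.png

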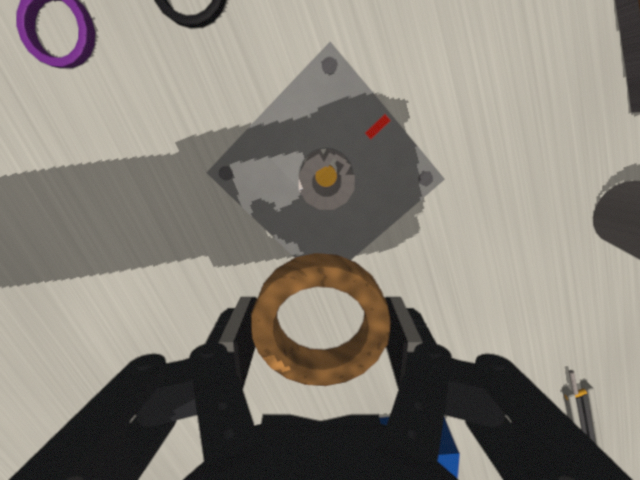

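Run:
```python
import cv2,numpy as np
im=cv2.imread('pics/w2.png')
a=im[130:230,270:400]; a=cv2.convertScaleAbs(a,alpha=1.6)
a=cv2.resize(a,None,fx=6,fy=6,interpolation=cv2.INTER_CUBIC)
cv2.imwrite('pics/crop2.png',a)
```

```text
(no output)
```

View pics/crop2.png

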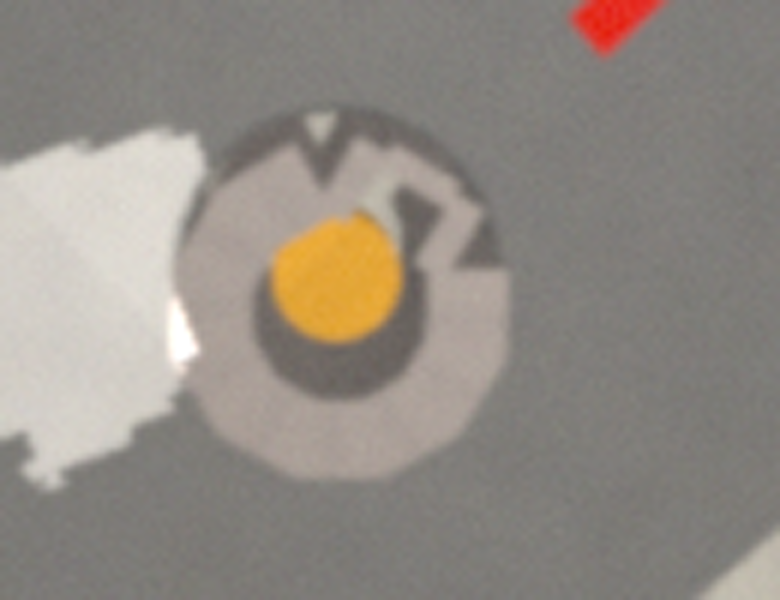

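Run:
```python
from h import *
c=ctrl.calibration('wrist'); o=ctrl.get_obs()
C=px2w('wrist',326.8,181.7,.076,c); 
f=lambda u,v:px2w('wrist',270+u/6,130+v/6,.076,c)
for p in [(415,192),(325,150),(485,240)]:
    d=f(*p)-C; print(p,np.arctan2(d[1],d[0]),np.hypot(*d[:2]))
m=px2w('wrist',377,127,.046,c); d=m-C; print('mark',np.arctan2(d[1],d[0]),d)
print('post',C)
# ring center: inner ellipse of cork top / outer
im=ctrl.get_image('wrist'); hsv=cv2.cvtColor(im,cv2.COLOR_RGB2HSV)
r=ctrl.outline_of('wrist','cork_ring')[0]; mm=r['mask'].astype('uint8')
k,h=cv2.findContours(mm,cv2.RETR_CCOMP,cv2.CHAIN_APPROX_NONE)
for q in k:
    if len(q)>40: print(cv2.fitEllipse(q), cv2.boundingRect(q))
T=Ro.from_rotvec(o['tool_rot']).as_matrix()
for z in (-.02,-.01,0): print(z,w2px('wrist',o['tool_pos']+T@[0,0,z],c))
X=C.copy(); X[2]=.092; print('move',totool(X-o['tool_pos']))
```

```text
(415, 192) 0.6655988400385076 0.014244680625138496
(325, 150) 1.3263339424503633 0.01637733960354506
(485, 240) 0.1056390478619388 0.016501391708699797
mark 0.407926388114675 [ 0.04358524  0.01883615 -0.03      ]
post [0.5178408  0.03510043 0.076     ]
((320.2770690917969, 319.7135009765625), (131.75831604003906, 137.47610473632812), 86.13411712646484) (252, 253, 138, 133)
((320.4807434082031, 317.4562072753906), (62.49824523925781, 86.15142059326172), 89.53672790527344) (277, 286, 88, 64)
-0.02 [322.16208544 332.09944189]
-0.01 [322.02328416 319.32258121]
0 [321.90048191 308.02516567]
move [49.37385607  3.35553816 53.40657711]
```

Crop: bore centre near full-image (326.8,181.7). The slot opens at crop (415,192), world heading ≈0.69 rad; the red mark's heading is 0.41. The ring sits centred in the jaws. Lowering to the post lip.

```bash
python3 -m creep '[[120,30,3,20,0],[120,49,4,40,0],[120,49,4,60,0],[120,49,4,66,0],[120,49,4,66,0],[120,49,4,70,0],[120,49,4,74,0],[120,49,4,76,0],[120,49,4,76,0]]'
```

```text
t: 6.4
tool_pos: [0.5188, 0.0333, 0.0705]
tool_rot: [2.574, 1.8, 0.001]
contact_force: [-0.2, -0.2, 0.4]
opening: 0.0578
```

```bash
python3 -m creep '[[120,0,0,4,0],[120,0,0,8,0],[120,0,0,10,0],[120,0,0,10,0]]'
```

```text
t: 6.73
tool_pos: [0.5181, 0.0336, 0.0593]
tool_rot: [-2.574, -1.8, 0.001]
contact_force: [-0.3, 0.3, -0.8]
opening: 0.0581
```

```bash
python3 -m creep '[[120,0,0,8,0],[120,0,0,14,0],[120,0,0,16,0],[120,0,0,16,0],[40,0,0,16,0],[40,0,0,16,0],[40,0,0,16,0],[40,0,0,-10,0],[40,0,0,-50,0],[40,0,0,-90,0],[40,0,0,-90,0]]'
python3 - <<'E'
from h import *
o=ctrl.get_obs(); print(o['q'][5],totool(np.array([.4695,.1885,.13])-o['tool_pos']))
E
```

```text
t: 7.65
tool_pos: [0.5241, 0.0333, 0.1601]
tool_rot: [2.565, 1.795, 0.02]
contact_force: [1.7, 0.0, 1.2]
opening: 0.0719
0.27151382050357076 [ 126.92652596 -104.95923734   29.01778873]
```

```bash
python3 -m creep '[[40,127,-105,30,0],[40,127,-105,30,0],[40,127,-105,30,0],[40,127,-105,30,0],[40,127,-105,30,0],[40,127,-105,70,0],[40,127,-105,110,0],[40,127,-105,140,0],[40,127,-105,158,0],[40,127,-105,162,0],[40,127,-105,162,0],[130,127,-105,162,0]]' 20; python3 -m creep '[[130,0,0,0,0],[130,0,0,0,0],[130,0,0,0,0],[130,0,0,0,0],[130,0,0,0,0]]'
```

```text
t: 8.65
tool_pos: [0.4667, 0.1889, -0.0058]
tool_rot: [2.572, 1.799, 0.002]
contact_force: [-10.0, -2.2, 43.4]
opening: 0.0621
t: 9.07
tool_pos: [0.4675, 0.19, -0.0046]
tool_rot: [2.573, 1.801, 0.006]
contact_force: [-12.7, -4.3, 40.1]
opening: 0.0574
```

Run:
```python
from h import *
o=ctrl.get_obs(); print(o['q'])
for r in ctrl.boxes_of('top','cork_ring'): print(r)
im=ctrl.get_image('top'); im2=ctrl.get_image('side')
save(np.hstack([cv2.resize(im[200:340,140:350],(399,266),interpolation=2),cv2.resize(im2[240:440,200:400],(400,400),interpolation=2)[:266]]),'c3.png')
```

```text
[2.38344838e-01 4.39277664e-02 2.05319217e+00 4.24123338e-04
 1.04050145e+00 5.87704422e-01]
{'rect': [156.9, 223.3, 33.4, 29.6], 'conf': 0.68}
```

View pics/c3.png

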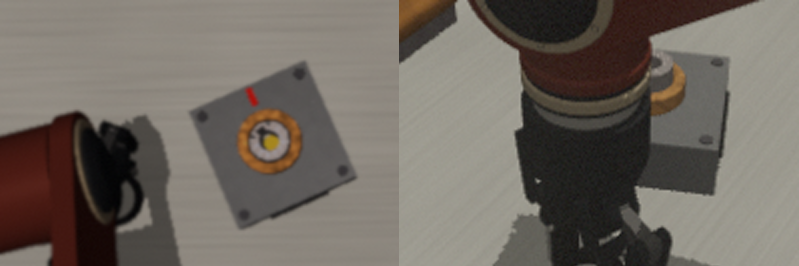

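Cork lies flat round the post. The wrist reads 43 N because I counted from an unsettled pose and the command went about 11 mm too low. Backing off now.

```bash
python3 -m creep '[[130,0,0,-9,0],[130,0,0,-11,0],[130,0,0,-11,0],[130,0,0,-11,0]]'
```

```text
t: 9.55
tool_pos: [0.463, 0.1887, -0.0016]
tool_rot: [-2.574, -1.8, 0.001]
contact_force: [0.4, 0.4, -1.8]
opening: 0.0533
```

```bash
python3 -m creep '[[50,0,0,0,0],[50,0,0,0,0],[50,0,0,0,-1.4],[50,0,0,0,-1.4],[50,0,0,0,-1.4],[50,0,0,0,-1.4],[50,0,0,0,-1.4],[50,0,0,0,-1.4],[50,0,0,0,-1.4],[50,0,0,0,-1.4],[50,0,0,0,-1.4],[50,0,0,0,-1.4]]' 20; python3 -m creep '[[50,0,0,0,-0.3],[50,0,0,0,-0.3],[130,0,0,0,-0.3],[130,0,0,0,-0.3],[130,0,0,0,-0.3],[130,0,0,0,-0.3],[130,0,0,0,-0.3],[130,0,0,-40,-0.3],[130,0,0,-80,-0.3],[130,0,0,-120,-0.3],[130,0,0,-150,-0.3],[130,0,0,-150,-0.3]]' 30
python3 - <<'E'
from h import *
P=np.array([.5181,.0336,.15]); o=ctrl.get_obs(); print(o['q'],totool(P-o['tool_pos']))
E
```

```text
t: 10.55
tool_pos: [0.463, 0.1888, -0.0017]
tool_rot: [-1.025, -2.969, 0.001]
contact_force: [-0.4, -0.4, -0.1]
opening: 0.0689
t: 11.55
tool_pos: [0.4678, 0.1901, 0.1571]
tool_rot: [0.577, 3.075, 0.009]
contact_force: [1.7, 0.4, 0.4]
opening: 0.0522
[ 2.38460828e-01 -1.91572303e-01  1.97111348e+00  1.00909897e-06
  1.34824232e+00 -9.61126328e-01] [-103.52068772 -127.65273343    7.2758544 ]
```

```bash
python3 -m creep '[[130,-152,-124,0,0],[130,-152,-124,0,0],[130,-152,-124,0,0],[130,-152,-124,0,0],[130,-152,-124,0,0],[130,-152,-124,0,0],[130,-152,-124,0,0],[130,-152,-124,0,0]]'
python3 - <<'E'
from h import *
o=ctrl.get_obs();c=ctrl.calibration('wrist'); im=ctrl.get_image('wrist'); 
print(o['t'],o['tool_pos'],o['opening'])
T=Ro.from_rotvec(o['tool_rot']).as_matrix()
for n in ['collar','cork_ring']:
  for r in ctrl.outline_of('wrist',n):
    k,h=cv2.findContours(r['mask'].astype('uint8'),cv2.RETR_CCOMP,cv2.CHAIN_APPROX_NONE)
    for q in k:
      if len(q)>40: print(n,r['conf'],[np.round(a,1) for a in cv2.fitEllipse(q)])
for z in (-.02,-.01,0): print(z,w2px('wrist',o['tool_pos']+T@[0,0,z],c))
print(w2px('wrist',[.5178,.0351,.076],c),w2px('wrist',[.5178,.0351,.062],c))
a=cv2.convertScaleAbs(im[100:400,160:480],alpha=1.4); save(cv2.resize(a,None,fx=2,fy=2,interpolation=2),'w4.png')
E
```

```text
t: 12.22
tool_pos: [0.5594, 0.0187, 0.1479]
tool_rot: [-0.58, -3.086, -0.0]
contact_force: [-0.2, 1.0, 0.0]
opening: 0.0522
12.2167 [0.55939156 0.01865338 0.14790141] 0.052199483272259595
collar 0.62 [array([611.4,  28.5]), array([59.6, 68.3]), np.float64(27.7)]
collar 0.6 [array([320.4, 314.7]), array([112.5, 119. ]), np.float64(87.3)]
collar 0.6 [array([320.7, 313.2]), array([65.6, 83.9]), np.float64(88.7)]
cork_ring 0.84 [array([320.3, 183.8]), array([86.7, 87.1]), np.float64(163.9)]
cork_ring 0.84 [array([319.1, 185.8]), array([57.3, 61.9]), np.float64(35.8)]
cork_ring 0.34 [array([320.4, 314.7]), array([113. , 119.5]), np.float64(95.4)]
cork_ring 0.34 [array([320.3, 313.5]), array([65.6, 83.9]), np.float64(90.2)]
-0.02 [320.20573916 333.90303409]
-0.01 [320.21500848 321.0339326 ]
0 [320.22320107 309.65165652]
[320.65131493 189.94284291] [320.63558712 186.27545116]
```

View pics/w4.png

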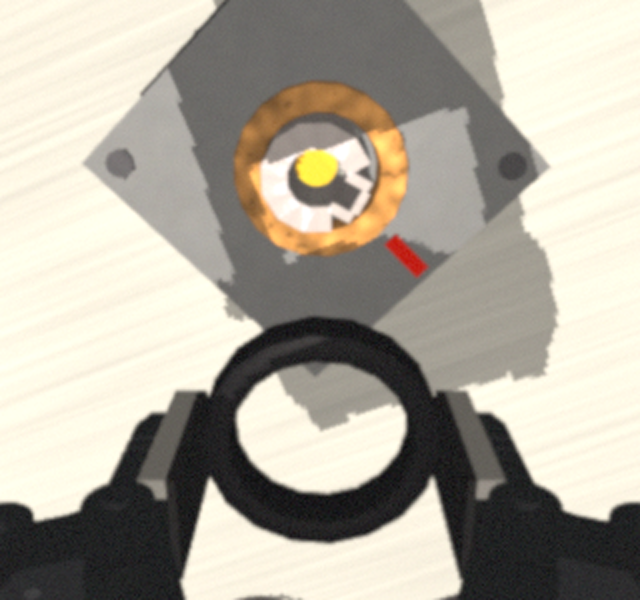

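Collar held and centred at full-image (320,314). The post top is near (318.5,186.5) with the cork round it.

Run:
```python
from h import *
c=ctrl.calibration('wrist'); o=ctrl.get_obs()
C=px2w('wrist',318.5,186.5,.076,c); print(C,totool(C-o['tool_pos']),totool(np.array([.5181,.0336,.076])-o['tool_pos']))
f=lambda u,v:px2w('wrist',160+u/2,100+v/2,.076,c)
for p in [(352,203),(345,222),(365,183)]:
    d=f(*p)-C; print(p,np.arctan2(d[1],d[0]),np.hypot(*d[:2]))
```

```text
[0.51545258 0.03530419 0.076     ] [46.68737384 -1.1294849  72.61120345] [43.60334656 -1.76338642 72.60899263]
(352, 203) 0.4910279574481664 0.014900626547896588
(345, 222) 0.1476323234611275 0.01842554912926241
(365, 183) 0.995912363709353 0.015692646556279104
```

```bash
python3 -m creep '[[130,30,-1.5,10,0],[130,44.5,-1.5,40,0],[130,44.5,-1.5,60,0],[130,44.5,-1.5,66,0],[130,44.5,-1.5,68,0],[130,44.5,-1.5,70,0],[130,44.5,-1.5,74,0],[130,44.5,-1.5,78,0],[130,44.5,-1.5,78,0],[130,44.5,-1.5,78,0]]'
```

```text
t: 13.2
tool_pos: [0.5185, 0.0329, 0.0713]
tool_rot: [0.579, 3.087, 0.0]
contact_force: [0.2, 0.3, -0.9]
opening: 0.0517
```

```bash
python3 -m creep '[[130,0,0,3,0],[130,0,0,5,0],[130,0,0,7,0],[130,0,0,9,0],[130,0,0,9,0],[130,0,0,9,0]]'
```

```text
t: 13.7
tool_pos: [0.518, 0.033, 0.0618]
tool_rot: [-0.579, -3.087, 0.0]
contact_force: [0.1, 0.6, -1.2]
opening: 0.0521
```

```bash
python3 -m creep '[[40,0,0,0,0],[40,0,0,0,0],[40,0,0,0,0],[40,0,0,-20,0],[40,0,0,-60,0],[40,0,0,-105,0],[40,0,0,-105,0]]'; python3 -m creep '[[20,-94,-302,0,0],[20,-94,-302,0,0],[20,-94,-302,0,0],[20,-94,-302,0,0],[20,-94,-302,0,0],[20,-94,-302,0,0],[20,-94,-302,0,0],[20,-94,-302,0,0],[20,-94,-302,0,0],[20,-94,-302,0,0]]'
python3 - <<'E'
from h import *
o=ctrl.get_obs();c=ctrl.calibration('wrist'); im=ctrl.get_image('wrist'); ti=ctrl.get_image('top')
print(o['t'],o['tool_pos'],o['opening'],o['q'])
print(w2px('wrist',[.4957,-.282,.099],c))
for r in ctrl.boxes_of('wrist','arbor'): print(r)
a=cv2.convertScaleAbs(im[60:420,140:500],alpha=1.3); b=cv2.convertScaleAbs(cv2.resize(ti[235:315,240:325],(400,376),interpolation=2),alpha=1.5)
A=cv2.resize(a,(400,400),interpolation=2); B=np.zeros_like(A);B[:376]=b; save(np.hstack([A,B]),'w5.png')
hsv=cv2.cvtColor(im,cv2.COLOR_RGB2HSV); red=((hsv[...,0]<8)|(hsv[...,0]>172))&(hsv[...,1]>170)&(hsv[...,2]>60)
n,l,s,ce=cv2.connectedComponentsWithStats(red.astype('uint8'))
for i in range(1,n):
  if s[i,4]>15: print(s[i],ce[i])
E
```

```text
t: 14.28
tool_pos: [0.523, 0.0327, 0.1764]
tool_rot: [0.576, 3.073, 0.002]
contact_force: [1.6, -0.6, 2.0]
opening: 0.0721
t: 15.12
tool_pos: [0.4961, -0.2837, 0.167]
tool_rot: [0.583, 3.087, 0.001]
contact_force: [-0.1, -0.0, -0.1]
opening: 0.0789
15.1167 [ 0.4960842  -0.28370037  0.16700783] 0.07892990989435318 [-6.49859971e-01 -2.58931071e-02  1.80151200e+00  3.46411175e-04
  1.36604662e+00 -1.84729204e+00]
[322.36485284 255.95421728]
{'rect': [288.9, 207.6, 57.7, 78.8], 'conf': 0.74}
[315 266  16  17 159] [322.37735849 273.91194969]
```

View pics/w5.png

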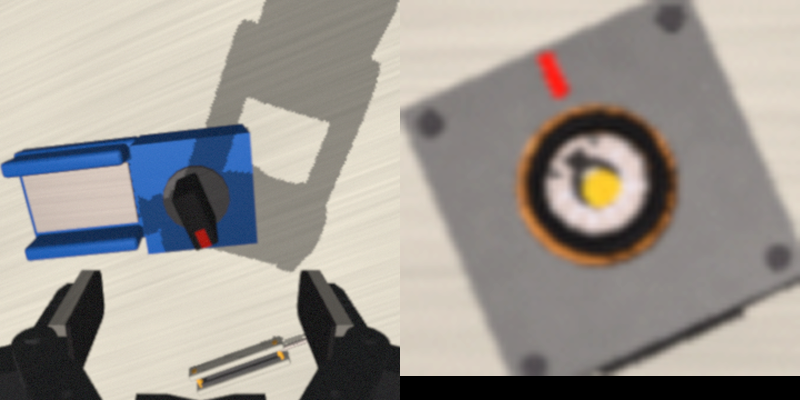

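Left: arbor flange about full-image (317,237), red key-side mark at (322,274). Right: collar and cork stacked concentrically on the post, slot up-left.

Run:
```python
from h import *
o=ctrl.get_obs();c=ctrl.calibration('wrist')
r=ctrl.outline_of('wrist','arbor')[0]; m=r['mask']; print(r['rect'])
# flange-only part: upper rows; fit circle to extremes
k,_=cv2.findContours(m.astype('uint8'),0,cv2.CHAIN_APPROX_NONE); k=max(k,key=len)[:,0,:]
up=k[k[:,1]<252]; P=np.array([px2w('wrist',u,v,.055,c)[:2] for u,v in up])
A=np.c_[2*P,np.ones(len(P))]; s=np.linalg.lstsq(A,(P**2).sum(1),rcond=None)[0]; print('flange',s[:2],np.sqrt(s[2]+s[:2]@s[:2]))
F=px2w('wrist',317.5,236.5,.054,c); print(F)
M=px2w('wrist',322.4,273.9,.099,c); print('mark',M)
for C in (s[:2],F[:2]):
    d=M[:2]-C; print(np.hypot(*d),np.arctan2(d[1],d[0]),totool(np.r_[C,.079]-o['tool_pos']))
T=Ro.from_rotvec(o['tool_rot']).as_matrix(); print('tool x heading',np.arctan2(T[1,0],T[0,0]))
im=ctrl.get_image('wrist'); save(cv2.resize(cv2.convertScaleAbs(im[195:300,270:370],alpha=2.2),None,fx=5.7,fy=5.7,interpolation=2),'w6.png')
```

```text
[286.2, 209.3, 57.6, 76.6]
flange [ 0.49640013 -0.28448586] 0.02319514444694367
[ 0.49564522 -0.28337593  0.054     ]
mark [ 0.50821131 -0.28434241  0.099     ]
0.0118120497147758 0.012144923378057178 [-1.06352496 -2.94015868 87.89998484]
0.012603199428071893 -0.07676033200828143 [ 4.10337635e-02 -2.17741369e+00  8.79002876e+01]
tool x heading 2.772031382480498
```

View pics/w6.png

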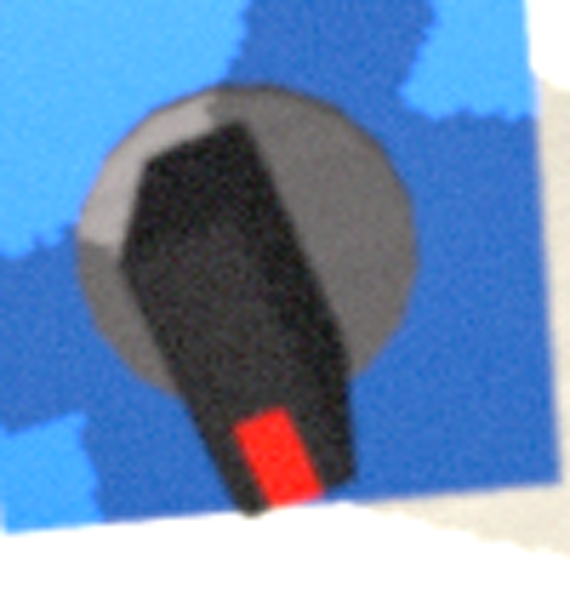

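Grip long axis in the crop runs (125,265)→(245,515), so the key heading is ≈0.05 rad (the first top-view guess was parallax). The flange centre sits about 2 mm from the tool axis. Turning -0.41, then down to grasp.

```bash
python3 -m creep '[[80,-2,-2.5,20,-0.41],[80,-2,-2.5,30,-0.41],[80,-2,-2.5,40,-0.41],[80,-2,-2.5,50,-0.41],[80,-2,-2.5,80,-0.41],[80,-2,-2.5,98,-0.41],[80,-2,-2.5,106,-0.41],[80,-2,-2.5,106,-0.41],[230,-2,-2.5,106,-0.41],[230,-2,-2.5,106,-0.41],[230,-2,-2.5,106,-0.41],[230,-2,-2.5,106,-0.41]]' 60; python3 -m creep '[[230,0,0,0,0],[230,0,0,0,0],[230,0,0,0,0],[230,0,0,0,0],[230,0,0,0,0]]'
```

```text
t: 16.37
tool_pos: [0.4985, -0.2865, 0.0631]
tool_rot: [-0.062, 3.138, -0.004]
contact_force: [-0.0, -0.1, -0.9]
opening: 0.0158
t: 16.78
tool_pos: [0.4985, -0.2865, 0.063]
tool_rot: [-0.061, 3.138, -0.003]
contact_force: [0.4, 0.2, 6.4]
opening: 0.0154
```

```bash
python3 -m creep '[[230,0,0,-30,0],[230,0,0,-70,0],[230,0,0,-110,0],[230,-33,319,-110,-0.61],[230,-33,319,-110,-0.61],[230,-33,319,-110,-0.61],[230,-33,319,-110,-0.61],[230,-33,319,-110,-0.61],[230,-33,319,-110,-0.61],[230,-33,319,-110,-0.61],[230,-33,319,-110,-0.61],[230,-33,319,-110,-0.61]]' 80; python3 -m creep '[[230,0,0,0,0],[230,0,0,0,0],[230,0,0,0,0]]'
python3 - <<'E'
from h import *
o=ctrl.get_obs(); T=Ro.from_rotvec(o['tool_rot']).as_matrix(); print(T.round(3).tolist(),np.arctan2(T[1,0],T[0,0]),o['q'])
c=ctrl.calibration('side'); im=ctrl.get_image('side')
for X in ([.518,.0333,.076],o['tool_pos']+T@[0,0,.05]): print(w2px('side',X,c))
print(-np.array(c['R']).T@c['t'])
u,v=w2px('side',[.518,.0333,.1],c).astype(int)
save(cv2.resize(cv2.convertScaleAbs(im[v-60:v+40,u-65:u+65],alpha=1.5),None,fx=6,fy=6,interpolation=2),'s7.png'); print(u,v)
E
```

```text
t: 17.78
tool_pos: [0.5168, 0.0393, 0.1702]
tool_rot: [1.01, -2.974, -0.005]
contact_force: [-1.0, -0.1, -2.6]
opening: 0.0151
t: 18.03
tool_pos: [0.5175, 0.0335, 0.1706]
tool_rot: [1.0, -2.977, 0.0]
contact_force: [0.6, 0.0, -1.8]
opening: 0.0151
[[-0.797, -0.604, -0.001], [-0.604, 0.797, -0.0], [0.001, 0.0, -1.0]] -2.493691185796756 [-7.86406754e-02 -1.58838907e-01  1.91927613e+00 -3.66393691e-04
  1.38198995e+00 -2.29726943e+00]
[324.50020451 270.72067001]
[325.34709692 247.14738296]
[0.22976877 0.51698415 0.48847983]
324 258
```

View pics/s7.png

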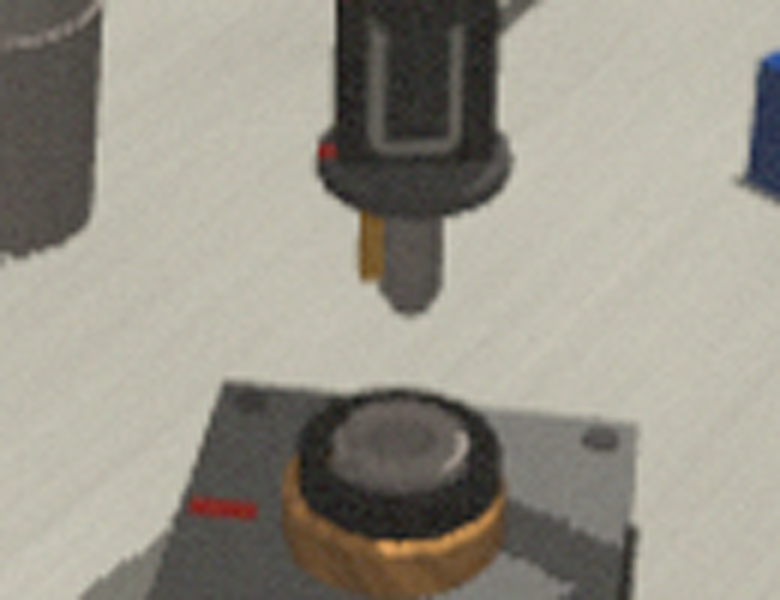

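Side view: shaft at crop (412,260), post centre (400,440). That puts the arbor about 2 mm off along tool +x, so I correct by -2 mm and start the nose into the bore.

```bash
python3 -m creep '[[230,-2,0,20,0],[230,-2,0,36,0],[230,-2,0,40,0],[230,-2,0,43,0],[230,-2,0,46,0],[230,-2,0,48,0],[230,-2,0,48,0],[230,-2,0,48,0]]'
```

```text
t: 18.75
tool_pos: [0.5198, 0.0356, 0.1237]
tool_rot: [-1.001, 2.977, -0.001]
contact_force: [0.1, 0.2, -1.8]
opening: 0.0149
```

```bash
python3 -m creep '[[230,0,0,2,0],[230,0,0,4,0],[230,0,0,4,0],[230,0,0,4,0]]'
```

```text
t: 19.08
tool_pos: [0.5195, 0.0354, 0.1191]
tool_rot: [-1.002, 2.977, -0.001]
contact_force: [0.1, -2.2, -2.5]
opening: 0.015
```

```bash
python3 -m creep '[[230,0.4,-0.6,1,0],[230,0.4,-0.6,3,0],[230,0.4,-0.6,5,0],[230,0.4,-0.6,5,0],[230,0.4,-0.6,5,0]]'
```

```text
t: 19.5
tool_pos: [0.5191, 0.0351, 0.1136]
tool_rot: [1.002, -2.977, -0.001]
contact_force: [-0.6, -0.9, -2.5]
opening: 0.0153
```

```bash
python3 -m creep '[[230,0,0,3,0],[230,0,0,6,0],[230,0,0,8,0],[230,0,0,8,0],[230,0,0,8,0]]'
```

```text
t: 19.92
tool_pos: [0.5192, 0.035, 0.1057]
tool_rot: [1.002, -2.977, -0.001]
contact_force: [-0.1, 0.7, -1.8]
opening: 0.015
```

Key slipped in with no resistance. Next comes the spring; home should be at TCP z ≈ 0.089.

```bash
python3 -m creep '[[230,0,0,4,0],[230,0,0,7,0],[230,0,0,10,0],[230,0,0,12,0],[230,0,0,14,0],[230,0,0,14,0],[230,0,0,14,0]]'
```

```text
t: 20.5
tool_pos: [0.5198, 0.035, 0.0931]
tool_rot: [-1.002, 2.977, -0.0]
contact_force: [-2.5, 0.1, 5.3]
opening: 0.0151
```

```bash
python3 -m creep '[[230,0.4,0.3,1.5,0],[230,0.4,0.3,3,0],[230,0.4,0.3,4.5,0],[230,0.4,0.3,4.5,0],[230,0.4,0.3,4.5,0]]' 100
```

```text
t: 20.92
tool_pos: [0.5198, 0.035, 0.0891]
tool_rot: [-1.002, 2.976, -0.001]
contact_force: [-2.8, -0.2, 7.3]
opening: 0.0148
```

```bash
python3 -m creep '[[230,0.5,0,1,0],[230,0.5,0,2,0],[230,0.5,0,3,0],[230,0.5,0,3,0],[230,0.5,0,3,0]]' 100
```

```text
t: 21.33
tool_pos: [0.5199, 0.035, 0.0891]
tool_rot: [-1.002, 2.976, -0.0]
contact_force: [-10.6, 0.9, 22.8]
opening: 0.0151
```

```bash
python3 -m creep '[[230,0.4,0,0.5,0],[230,0.4,0,0.5,0],[230,0.4,0,0.5,0]]' 100
python3 - <<'E'
from h import *
im=ctrl.get_image('side'); o=ctrl.get_obs(); print(o['t'],o['tool_pos'],o['contact_force'])
u,v=324,258
save(cv2.resize(cv2.convertScaleAbs(im[v-50:v+50,u-65:u+65],alpha=1.6),None,fx=6,fy=6,interpolation=2),'s8.png')
E
```

```text
t: 21.58
tool_pos: [0.5199, 0.035, 0.089]
tool_rot: [-1.002, 2.975, 0.0]
contact_force: [-9.7, 2.0, 23.4]
opening: 0.0152
21.6333 [0.51987167 0.03494843 0.08906095] [-11.11161783   2.29298535  23.26447501]
```

View pics/s8.png

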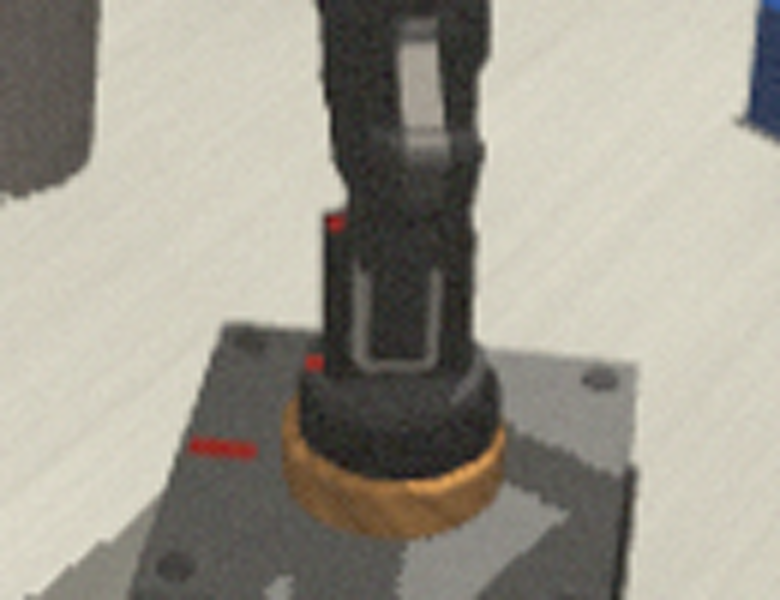

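The flange sits right on the stack. TCP z holds at 0.089, the predicted home height, against a hard stop at 23 N. Handing in.

```bash
python3 -c "
from station import ctrl
print(ctrl.finish_job()); o=ctrl.get_obs(); print(o['t'],o['tool_pos'],o['contact_force'],o['opening'])"
```

```text
the job is handed in; nothing more can be done
None
the job is handed in; nothing more can be done
```

I put the cork ring and then the black collar over the post. Then I pushed the arbor home with its key in the slot, and handed the job in at about 21.7 s still gripping it and pressing down.

**Last checks:**
- **Stack:** a top view before the arbor went in showed the cork and collar concentric on the post. The final side view shows the flange right on top of them.
- **Arbor:** it met no resistance until the spring. It then stopped hard at TCP z = 0.089 m, the height I had worked out for fully home. The force rose from 7 N to 23 N with no further movement.
- **Grip:** the fingers were 15 mm apart on the grip at 100 N.

**What went wrong or disagreed:**
- **Over-press at the collar:** I commanded the tool about 11 mm too low on the first squeeze. The wrist force read about 43 N for roughly half a second before I backed off. I took this to be the fingertips, not the gripper's body, pressing on something, but I could not confirm it. If it counts as the body, it is over the 40 N limit.
- **Sideways load:** about 11 N remained along x while the arbor was held home.
- **Slot heading:** my two sightings gave 0.49 and about 0.69 rad. I went in at 0.65 and the key went straight in.
- **Other objects:** I never moved the tool near the cup, shoe brush or ski tool, but took no final picture of all three.

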